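# Seat the swivel tray and set its nut

## Task

The round wooden plate of the bedside swivel tray is sitting cocked on its stiff catch: press its raised side, marked by the red dot, down until the plate lies level on its base. Then thread the brass nut down clockwise until it bottoms out, back it off a quarter turn so that the tray can still swivel, and finish still gripping the nut there without letting go. Leave the mug, the remote control and the magnifier where they are.

Things in the scene. Friction and masses are not known exactly. Their poses are not given: they have to be found in the camera images.
- base: Grey round base of the swivel tray, 160 mm across, 25 mm high, fixed to the nightstand top; origin at the centre of its underside, z up. A fixed 18 mm stud stands at its centre and carries the nut. A stiff rubber catch pin (12 mm across) stands 7 mm out of its upper face, 62 mm from the centre along the base's x axis; friction holds it up; it sinks under a push of about 3 to 4 N and then stays down, flush with the base.
- tray: Loose flat round wooden plate, 150 mm across, 6 mm thick, about 0.12 kg, with a 23 mm hole round the stud; origin at the centre of its underside, z normal to the plate. It starts tilted about 0.05 rad, its side with the red dot propped up on the catch pin; level, its top is 31 mm above the nightstand top.
- red_dot (a point): Centre of the red dot, 16 mm across, on the top face of the tray 62 mm from its centre: the raised side, where to press.
- hub_nut: Knurled brass nut on the stud under which the tray lies: plain upright cylinder 40 mm across and 40 mm high, black line on its top. Origin on its axis at the centre of its underside, which is 31.8 mm above the nightstand top when bottomed out. This frame rises with the nut but does not turn. Grip it across any diameter from above, 20 to 35 mm above its underside.
- nut_turn (a joint): Angle of the nut in rad: 0 is bottomed out (a hard stop), growing as it is unscrewed counterclockwise seen from above; it rises 10 mm per turn (1.59 mm per rad). It starts 3.0 to 4.4 rad up, turns with about 0.06 N m of friction and stays where it is left.
- mug: Blue ceramic mug, 80 mm across, 95 mm high, standing; origin at the centre of its underside. Leave alone.
- remote: Beige remote control, 165 x 46 x 18 mm, lying; origin at the centre of its underside, long axis x. Leave alone.
- magnifier: Clear acrylic magnifier lying flat, 8 mm thick, lens 72 mm across, 171 mm long along its y axis; origin on the underside between lens (centre at y = +50 mm) and handle. Leave alone.
Things that resemble listed ones, but are neither listed nor needed, are in the scene too. Of the things that look like the tray, the larger one is meant.

How it is judged:
By the outcome, as a careful person would: the job done as asked, in the order asked, and still so for the second after the job is handed in, while the arm keeps its last pose, push and grip.
It also fails if it takes over 72 s, if anything falls off the work surface, if the arm or the gripper's body presses on something with over 40 N, if the wrist force passes 120 N, or if a joint passes its speed limit or range.

## Robot

A 6-joint arm with a two-finger parallel gripper is mounted at the origin on the work surface. World frame = base frame: x ahead of the robot, y to its left, z up, the work surface at z = 0. Lengths are in m, angles in rad, forces in N, time in s.
With the tool pointing down it reaches from about 0.325 to 0.9 m from the base axis. Payload 3.5 kg.
Tool frame: the origin (TCP) lies between the finger pads; the fingertips stand 25 mm ahead of it and the grasp point (between the pads) lies 6 mm ahead of it; z points along the fingers, y is the line along which they close (so a half turn about z gives the same grasp; the last joint's range is limited). The gripper opens to 85 mm and grips with 20 to 120 N. Pads are 22 mm wide; open, the fingers measure 114 mm over their backs; the gripper's body (76 mm by 85 mm) begins 54 mm behind the grasp point. The pads swing forward as they close: fully open they stand 13 mm farther back than shut.
Start: joints at [1.077, 0.276, -0.026, 1.268, 0, 1.467], TCP at [0.238, 0.578, 0.256] pointing down, gripper open.
Joint ranges: [-3.12, 3.12], [-0.85, 1.88], [-1.08, 1.24], [-1.95, 2.15], [-1.57, 1.53], [-3.14, 3.14]. Speed limits (rad/s): [2.57, 2.57, 3.14, 3.14, 3.14, 3.14].

## Interface

Orientations are given as a unit quaternion [x, y, z, w].
In Python, from bench import readout, optics, env gives the robot as it stands.
- The arm moves only by the shell command python3 -m pendant 'ROWS'. ROWS is JSON, a list of rows, each an object of numbers: "dx", "dy", "dz": the shift along the world's x, y, z in cm; "roll": the turn about the world's z in rad; "hand": the closure, from 0 (fully open) to 1 (shut). A call has 1 to 8 rows; each row is the pose to reach, as a shift and turn from the pose commanded when the call began; what a row does not reach only later rows make up. A row lasts 1/12 s, in which the tool goes at most 41.7 mm and 7.16 degrees, less where a joint would pass 70% of its speed; a pose out of reach is approached as far as the arm can. A call with a gripper value outside its range is refused whole. The fingers move at their own pace and stop on an object; the grip force is fixed at half the most. Time passes only in rows, so rows that repeat a pose let the fingers close. It gives the time, the measured TCP pose, the force, the opening and the grip force at its end, in the units of the state.
- readout.observe(): the state, without advancing time (a new reading comes with each control period).
- optics.grab_frame(name): name is "scene" or "top" or "wrist"; returns a dict with "pixels" (420x560x3 uint8, red, green, blue), "depth" (420x560 float32, m along the optical axis (not along the pixel's ray), 0 where there is no reading), "fx", "fy", "cx", "cy" (pixels), "rvec" (rotation vector, rad) and "tvec" (3), from world to camera coordinates, as OpenCV has them. Camera axes: x right, y down, z forward; pixel columns grow to the right and rows downward; lengths in m; the calibration is good to about 2 mm. A picture is of the moment at which its call begins.
- env.sign_off(): hands the job in; it is judged then, once.
Trained networks look in a picture, given as the dict that the camera call returned (one of the last four; its "shot" number tells which), for a name from the list of things; names that differ only in an ending like _2 or _b are one class to them, and where a whole thing is asked for, a point or a joint stands for the part that bears it (a point fixed in the world has none). Each returns a list of dicts, best first, with "score" (0 to 1); they miss things now and then, are a little off and sometimes report something else, mostly with a low value. They report only what shows in the picture. A call takes as long as a camera call. They do not tell look-alikes from the thing itself.
- optics.silhouettes(name, picture): "pixels" (420x560 bool, what is visible of it) and "extent" ([left, top, width, height] as shares, 0 to 1, of the picture: columns of its width, rows of its height, round what is visible of it).
- optics.pinpoint(name, picture): "xy" ([column, row] as shares, 0 to 1, of the picture: columns of its width, rows of its height: a listed point, or the origin of a listed thing).
The state is a dict: "t": time; "q": joint angles; "qvel": joint speeds; "effort": joint torques, N m; "ee_pos": TCP position; "ee_rot": TCP orientation; "wrist_force": force on the tool from outside, world axes, zero at the start; "torque": the same for the moment, N m; "opening": opening from 0.0 (shut) to 1.0 (fully open); "finger_force": force on a finger pad.
Only numpy, scipy, OpenCV 4.12 (cv2) and the standard library are available. Lean on these libraries where they do the work, as an engineer would, in place of code of your own. Each camera call takes 0.05 s, during which the arm holds its last target. There are 200 camera calls.

## Working session

There is one attempt and no reset: what is moved stays moved. The work goes in short steps, Python scripts to look and compute and a shell command to move; the robot and the scene stay as the last step left them, time stands still between calls to the robot, and variables do not carry over. Pictures are saved under pics/ and viewed, at most 10 in all, crops included, and the job is handed in when it is done.

```bash
mkdir -p pics
cat > h.py <<'E'
import numpy as np, cv2
from bench import readout, optics, env
def cam(f):
    R=cv2.Rodrigues(np.array(f["rvec"],float))[0]; return R,np.array(f["tvec"],float).ravel()
def at_z(f,u,v,z):
    R,t=cam(f); d=R.T@np.array([(u-f["cx"])/f["fx"],(v-f["cy"])/f["fy"],1.]); c=-R.T@t
    return c+d*(z-c[2])/d[2]
def cloud(f):
    R,t=cam(f); v,u=np.mgrid[:420,:560]; D=f["depth"]
    P=np.stack([(u-f["cx"])/f["fx"]*D,(v-f["cy"])/f["fy"]*D,D],-1); return (P-t)@R
E
python3 - <<'E'
from h import *
np.set_printoptions(precision=4,suppress=True)
print(readout.observe())
ims=[]
for n in("top","scene"):
    f=optics.grab_frame(n); ims.append(f["pixels"][...,::-1]); P=cloud(f)
    cv2.imwrite(f"pics/{n}0.png",f["pixels"][...,::-1])
    for k in("tray","hub_nut","red_dot","base","mug","remote","magnifier"):
        for r in optics.pinpoint(k,f)[:3]:
            u,v=r["xy"][0]*560,r["xy"][1]*420
            print(n,k,round(r["score"],2),round(u),round(v),P[min(int(v),419),min(int(u),559)],at_z(f,u,v,.035))
E
```

```text
{'t': 0.0, 'q': array([ 1.0766,  0.2772, -0.0279,  1.268 ,  0.    ,  1.4674]), 'qvel': array([ 0.0009, -0.0027, -0.0006, -0.0005, -0.0002,  0.0017]), 'effort': array([ -0.001 , -44.5511,  29.5199,   0.0165,  -0.0003,  -0.    ]), 'ee_pos': array([0.2377, 0.5772, 0.2551]), 'ee_rot': array([ 0.1942,  0.981 , -0.0011, -0.0003]), 'wrist_force': array([ 0.2994, -0.8307,  0.0008]), 'torque': array([0.008 , 0.0148, 0.0325]), 'finger_force': 0.0, 'opening': 1.0015146572751707}
top tray 0.83 314 268 [ 0.5098 -0.0758  0.077 ] [ 0.5086 -0.0809  0.035 ]
top tray 0.7 231 273 [ 0.4968  0.1213 -0.0018] [0.4945 0.1148 0.035 ]
top hub_nut 0.61 314 262 [ 0.5231 -0.0738  0.0749] [ 0.5224 -0.0788  0.035 ]
top red_dot 0.92 216 293 [0.4468 0.1544 0.0052] [0.4471 0.1473 0.035 ]
top red_dot 0.86 336 264 [ 0.5206 -0.1285  0.0392] [ 0.5191 -0.1312  0.035 ]
top base 0.91 310 269 [ 0.5052 -0.0645  0.0782] [ 0.506  -0.0701  0.035 ]
top mug 0.89 405 262 [ 0.5263 -0.3034  0.0072] [ 0.5246 -0.2944  0.035 ]
top remote 0.68 163 214 [0.6342 0.2875 0.0173] [0.6304 0.281  0.035 ]
top magnifier 0.87 301 155 [ 0.7936 -0.0473  0.0047] [ 0.783  -0.0471  0.035 ]
scene tray 0.79 367 185 [0.4827 0.1207 0.0025] [0.516  0.1262 0.035 ]
scene tray 0.72 275 166 [ 0.5429 -0.061   0.0339] [ 0.5456 -0.0585  0.035 ]
scene tray 0.56 274 156 [ 0.5279 -0.0681  0.046 ] [ 0.5194 -0.0724  0.035 ]
scene hub_nut 0.91 274 151 [ 0.5279 -0.0702  0.0588] [ 0.5055 -0.0799  0.035 ]
scene red_dot 0.95 384 174 [0.4406 0.1421 0.0023] [0.4748 0.1468 0.035 ]
scene red_dot 0.89 247 144 [ 0.512  -0.14    0.0363] [ 0.5108 -0.1407  0.035 ]
scene base 0.58 272 162 [ 0.5341 -0.0698  0.0339] [ 0.5371 -0.0681  0.035 ]
scene mug 0.56 182 141 [ 0.558  -0.279   0.0325] [ 0.5617 -0.2739  0.035 ]
scene remote 0.7 438 275 [0.6463 0.2896 0.0181] [0.6589 0.2873 0.035 ]
scene magnifier 0.69 219 276 [ 0.799  -0.0405  0.0078] [ 0.8123 -0.0284  0.035 ]
```

View pics/top0.png

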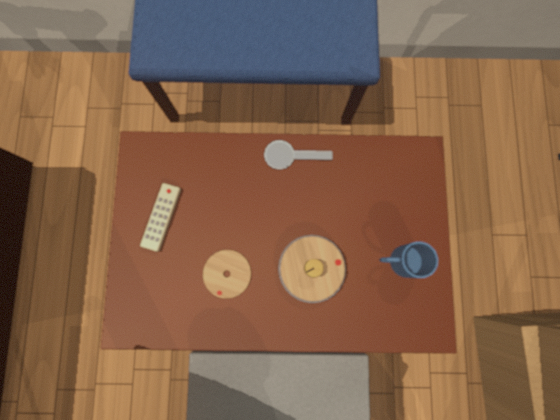

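View pics/scene0.png

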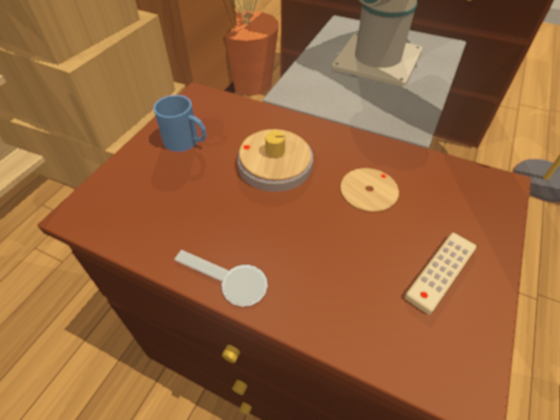

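Run:
```python
from h import *
np.set_printoptions(precision=4,suppress=True)
from scipy.spatial.transform import Rotation as Ro
for n in("top","scene"):
    f=optics.grab_frame(n); P=cloud(f)
    m=(f["depth"]>0)&(np.hypot(P[...,0]-.515,P[...,1]+.075)<.1)
    t=m&(P[...,2]>.065)&(P[...,2]<.1); q=P[t]
    print(n,"nut top n",len(q),"median z",np.median(q[:,2]),cv2.minEnclosingCircle(q[:,:2].astype(np.float32)))
    p=m&(P[...,2]>.027)&(P[...,2]<.046);q=P[p]
    c=np.linalg.lstsq(np.c_[q[:,:2],np.ones(len(q))],q[:,2],rcond=None)[0]
    print("plate n",len(q),"plane",c,cv2.minEnclosingCircle(q[:,:2].astype(np.float32)))
    rgb=f["pixels"].astype(int); r=m&(rgb[...,0]>130)&(rgb[...,1]<80)&(rgb[...,2]<80)
    print("red",r.sum(),P[r].mean(0) if r.any() else None)
s=readout.observe(); print(Ro.from_quat(s["ee_rot"]).as_matrix())
```

```text
top nut top n 269 median z 0.07737250637248996 ((0.5085127353668213, -0.07561024278402328), 0.020853182300925255)
plate n 2994 plane [ 0.012  -0.0518  0.0251] ((0.5085187554359436, -0.07688868045806885), 0.07898106426000595)
red 62 [ 0.5547 -0.1145  0.0068]
scene nut top n 290 median z 0.07597396045009111 ((0.509074330329895, -0.07441799342632294), 0.02124848961830139)
plate n 2388 plane [ 0.0086 -0.0542  0.0257] ((0.5110602378845215, -0.07693582773208618), 0.07840605825185776)
red 74 [ 0.5735 -0.1133  0.0027]
[[-0.9246  0.3809 -0.    ]
 [ 0.3809  0.9246  0.    ]
 [ 0.      0.     -1.    ]]
```

The top view shows the larger plate with the nut at about (313, 268) and its dot at (338, 262). The look-alike plate is at (227, 273). Both cameras put the nut axis near (0.509, -0.075) and the dot near (0.52, -0.135). I'll move over there next.

```bash
python3 -m pendant '[{"dx":12,"dy":-30,"hand":1},{"dx":12,"dy":-30,"hand":1},{"dx":12,"dy":-30,"hand":1},{"dx":12,"dy":-30,"hand":1},{"dx":12,"dy":-30,"hand":1},{"dx":12,"dy":-30,"hand":1},{"dx":12,"dy":-30,"hand":1},{"dx":12,"dy":-30,"hand":1}]'
python3 -m pendant '[{"dx":12,"dy":-30,"hand":1},{"dx":12,"dy":-30,"hand":1},{"dx":12,"dy":-30,"hand":1},{"dx":12,"dy":-30,"hand":1},{"dx":12,"dy":-30,"hand":1},{"dx":12,"dy":-30,"hand":1},{"dx":12,"dy":-30,"hand":1},{"dx":12,"dy":-30,"hand":1}]'
python3 - <<'E'
from h import *
np.set_printoptions(precision=4,suppress=True)
s=readout.observe(); print(s["t"],s["q"],s["ee_pos"],s["wrist_force"])
f=optics.grab_frame("wrist"); P=cloud(f)
cv2.imwrite("pics/w1.png",f["pixels"][...,::-1])
for k in("tray","hub_nut","red_dot","base"):
    for r in optics.pinpoint(k,f)[:3]:
        u,v=r["xy"][0]*560,r["xy"][1]*420
        print(k,round(r["score"],2),round(u),round(v),P[min(int(v),419),min(int(u),559)])
m=(np.hypot(P[...,0]-.509,P[...,1]+.075)<.04)&(P[...,2]>.065)&(P[...,2]<.09)
q=P[m]
if len(q): print(len(q),np.median(q[:,2]),cv2.minEnclosingCircle(q[:,:2].astype(np.float32)))
E
```

```text
0.9 [ 1.0766  0.2764 -0.0264  1.268   0.      1.4674] [0.2381 0.5779 0.2563] [-1.0385 -0.3399  0.6664]
red_dot 0.73 64 413 [0.2207 0.5187 0.305 ]invalid input
invalid input
```

View pics/w1.png

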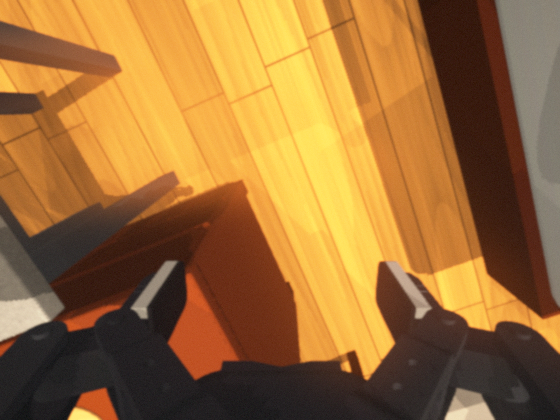

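The arm did not move: the rows were rejected. The picture still shows the start view, with floor and desk side in it. I'll try rows that carry every key.

```bash
python3 -m pendant '[{"dx":12,"dy":-30,"dz":0,"roll":0,"hand":1},{"dx":12,"dy":-30,"dz":0,"roll":0,"hand":1},{"dx":12,"dy":-30,"dz":0,"roll":0,"hand":1},{"dx":12,"dy":-30,"dz":0,"roll":0,"hand":1},{"dx":12,"dy":-30,"dz":0,"roll":0,"hand":1},{"dx":12,"dy":-30,"dz":0,"roll":0,"hand":1},{"dx":12,"dy":-30,"dz":0,"roll":0,"hand":1},{"dx":12,"dy":-30,"dz":0,"roll":0,"hand":1}]'
```

```text
t: 1.82
ee_pos: [0.3585, 0.2753, 0.2565]
ee_rot: [0.195, 0.981, -0.0, 0.0]
wrist_force: [0.5, 0.6, 0.2]
opening: -0.001
finger_force: 0.0
```

```bash
python3 -m pendant '[{"dx":12,"dy":-30,"dz":0,"roll":0,"hand":1},{"dx":12,"dy":-30,"dz":0,"roll":0,"hand":1},{"dx":12,"dy":-30,"dz":0,"roll":0,"hand":1},{"dx":12,"dy":-30,"dz":0,"roll":0,"hand":1},{"dx":12,"dy":-30,"dz":0,"roll":0,"hand":1},{"dx":12,"dy":-30,"dz":0,"roll":0,"hand":1},{"dx":12,"dy":-30,"dz":0,"roll":0,"hand":1},{"dx":12,"dy":-30,"dz":0,"roll":0,"hand":1}]'
cat > w.py <<'E'
from h import *
import sys
np.set_printoptions(precision=4,suppress=True)
s=readout.observe(); print(s["t"],s["q"],s["ee_pos"],s["wrist_force"])
f=optics.grab_frame("wrist"); P=cloud(f)
cv2.imwrite(f"pics/{sys.argv[1]}.png",f["pixels"][...,::-1])
for k in("tray","hub_nut","red_dot"):
    for r in optics.pinpoint(k,f)[:3]:
        u,v=r["xy"][0]*560,r["xy"][1]*420
        print(k,round(r["score"],2),round(u),round(v),P[min(int(v),419),min(int(u),559)])
m=(np.hypot(P[...,0]-.509,P[...,1]+.075)<.04)&(P[...,2]>.065)&(P[...,2]<.09)
q=P[m]
if len(q): print(len(q),np.median(q[:,2]),cv2.minEnclosingCircle(q[:,:2].astype(np.float32)))
m=(np.hypot(P[...,0]-.509,P[...,1]+.075)<.085)&(np.hypot(P[...,0]-.509,P[...,1]+.075)>.03)&(P[...,2]>.024)&(P[...,2]<.046)
q=P[m]
if len(q): print(len(q),"plane",np.linalg.lstsq(np.c_[q[:,:2]-[.509,-.075],np.ones(len(q))],q[:,2],rcond=None)[0],cv2.minEnclosingCircle(q[:,:2].astype(np.float32)))
E
python3 w.py w2
```

```text
t: 2.48
ee_pos: [0.479, -0.0252, 0.2567]
ee_rot: [0.195, 0.981, -0.0, 0.001]
wrist_force: [0.1, -0.8, 0.3]
opening: 0.001
finger_force: 0.0
2.4833 [-0.187   0.0162 -0.33    1.223  -0.0006  0.2057] [ 0.479  -0.0252  0.2567] [ 0.1125 -0.8283  0.2791]
tray 0.8 253 222 [ 0.4981 -0.0645  0.0766]
tray 0.58 413 131 [0.4917 0.13   0.0008]
hub_nut 0.9 246 221 [ 0.4938 -0.0697  0.0791]
red_dot 0.87 419 89 [0.4489 0.1454 0.0061]
red_dot 0.59 210 255 [ 0.5282 -0.1333  0.0403]
1363 0.077945714830902 ((0.5070890188217163, -0.0760311707854271), 0.021030372008681297)
11134 plane [ 0.0279 -0.0589  0.0352] ((0.5069544911384583, -0.0760752484202385), 0.07972376048564911)
```

View pics/w2.png

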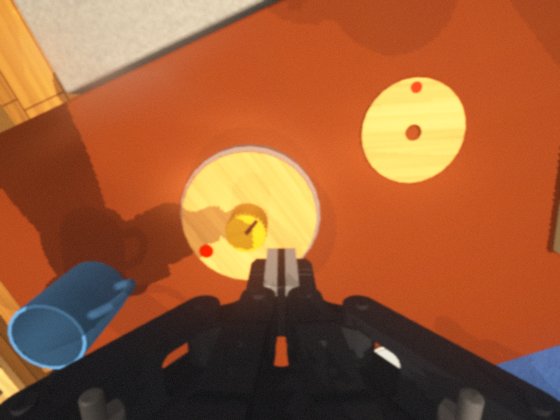

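The wrist view shows the plate's dot at (206, 251) and the nut at (247, 228). The dot comes out at about (0.523, -0.135). I'll go above it and down to just short of contact.

```bash
python3 -m pendant '[{"dx":4.4,"dy":-11,"dz":0,"roll":0,"hand":1},{"dx":4.4,"dy":-11,"dz":0,"roll":0,"hand":1},{"dx":4.4,"dy":-11,"dz":-4,"roll":0,"hand":1},{"dx":4.4,"dy":-11,"dz":-8,"roll":0,"hand":1},{"dx":4.4,"dy":-11,"dz":-12,"roll":0,"hand":1},{"dx":4.4,"dy":-11,"dz":-15,"roll":0,"hand":1},{"dx":4.4,"dy":-11,"dz":-17.5,"roll":0,"hand":1},{"dx":4.4,"dy":-11,"dz":-17.5,"roll":0,"hand":1}]'
python3 -m pendant '[{"dx":0,"dy":0,"dz":-0.3,"roll":0,"hand":1},{"dx":0,"dy":0,"dz":-0.6,"roll":0,"hand":1},{"dx":0,"dy":0,"dz":-0.9,"roll":0,"hand":1},{"dx":0,"dy":0,"dz":-1.2,"roll":0,"hand":1},{"dx":0,"dy":0,"dz":-1.4,"roll":0,"hand":1},{"dx":0,"dy":0,"dz":-1.4,"roll":0,"hand":1}]'
python3 -m pendant '[{"dx":0,"dy":0,"dz":-0.1,"roll":0,"hand":1},{"dx":0,"dy":0,"dz":-0.2,"roll":0,"hand":1},{"dx":0,"dy":0,"dz":-0.3,"roll":0,"hand":1},{"dx":0,"dy":0,"dz":-0.4,"roll":0,"hand":1},{"dx":0,"dy":0,"dz":-0.4,"roll":0,"hand":1}]'
```

```text
t: 3.35
ee_pos: [0.5167, -0.1285, 0.0756]
ee_rot: [0.193, 0.981, 0.001, -0.006]
wrist_force: [-1.4, 1.2, -0.7]
opening: -0.003
finger_force: 0.0
t: 3.85
ee_pos: [0.5225, -0.1322, 0.0679]
ee_rot: [0.194, 0.981, -0.0, 0.001]
wrist_force: [-0.4, -0.2, 0.2]
opening: -0.001
finger_force: 0.0
t: 4.27
ee_pos: [0.5222, -0.1322, 0.0633]
ee_rot: [0.194, 0.981, -0.0, 0.0]
wrist_force: [-0.8, -0.1, 0.1]
opening: 0.0
finger_force: 0.4
```

```bash
python3 -m pendant '[{"dx":0.1,"dy":-0.3,"dz":0,"roll":0,"hand":1},{"dx":0.1,"dy":-0.3,"dz":-0.1,"roll":0,"hand":1},{"dx":0.1,"dy":-0.3,"dz":-0.2,"roll":0,"hand":1},{"dx":0.1,"dy":-0.3,"dz":-0.2,"roll":0,"hand":1}]'
python3 -m pendant '[{"dx":0,"dy":0,"dz":-0.1,"roll":0,"hand":1},{"dx":0,"dy":0,"dz":-0.2,"roll":0,"hand":1},{"dx":0,"dy":0,"dz":-0.2,"roll":0,"hand":1}]'
python3 -m pendant '[{"dx":0,"dy":0,"dz":-0.1,"roll":0,"hand":1},{"dx":0,"dy":0,"dz":-0.2,"roll":0,"hand":1},{"dx":0,"dy":0,"dz":-0.2,"roll":0,"hand":1}]'
```

```text
t: 4.6
ee_pos: [0.5232, -0.1352, 0.0613]
ee_rot: [0.194, 0.981, 0.0, 0.0]
wrist_force: [-0.8, 0.9, 1.9]
opening: -0.0
finger_force: 1.0
t: 4.85
ee_pos: [0.5232, -0.1352, 0.0592]
ee_rot: [0.194, 0.981, -0.0, 0.0]
wrist_force: [-0.6, 0.5, 1.0]
opening: -0.0
finger_force: 0.9
t: 5.1
ee_pos: [0.5232, -0.1353, 0.0572]
ee_rot: [0.194, 0.981, -0.0, 0.0]
wrist_force: [-0.9, 0.3, 0.8]
opening: -0.003
finger_force: 0.7
```

```bash
python3 -m pendant '[{"dx":0,"dy":0,"dz":-0.1,"roll":0,"hand":1},{"dx":0,"dy":0,"dz":-0.15,"roll":0,"hand":1},{"dx":0,"dy":0,"dz":-0.15,"roll":0,"hand":1}]'
python3 -m pendant '[{"dx":0,"dy":0,"dz":-0.05,"roll":0,"hand":1},{"dx":0,"dy":0,"dz":-0.1,"roll":0,"hand":1},{"dx":0,"dy":0,"dz":-0.1,"roll":0,"hand":1}]'
python3 w.py w3
```

```text
t: 5.35
ee_pos: [0.5232, -0.1353, 0.0561]
ee_rot: [0.194, 0.981, -0.0, 0.0]
wrist_force: [-2.1, -0.1, 4.5]
opening: -0.001
finger_force: 2.1
t: 5.6
ee_pos: [0.5232, -0.1353, 0.056]
ee_rot: [0.194, 0.981, -0.0, 0.0]
wrist_force: [-2.7, 0.1, 10.9]
opening: 0.002
finger_force: 5.6
5.6 [-0.3725  0.3162 -0.4414  0.813  -0.0004  0.0183] [ 0.5232 -0.1353  0.056 ] [-2.7431  0.0709 10.9139]
hub_nut 0.76 391 197 [ 0.4908 -0.0861  0.0782]
14378 0.07799986074085075 ((0.5129879713058472, -0.08381236344575882), 0.030501514673233032)
63775 plane [ 0.0135 -0.0004  0.0317] ((0.5071690082550049, -0.07587463408708572), 0.07997874915599823)
```

Hard contact at tip height 31 mm, with the force rising and no further sinking, so the plate is level. I'll lift, move over the nut, open, and wind the wrist counterclockwise.

```bash
python3 -m pendant '[{"dx":0,"dy":0,"dz":-0.05,"roll":0,"hand":1},{"dx":0,"dy":0,"dz":-0.05,"roll":0,"hand":1},{"dx":0,"dy":0,"dz":4,"roll":0,"hand":1},{"dx":0,"dy":0,"dz":8,"roll":0,"hand":1},{"dx":0,"dy":0,"dz":12,"roll":0.1,"hand":0},{"dx":-1.5,"dy":6,"dz":12,"roll":0.22,"hand":0},{"dx":-1.5,"dy":6,"dz":12,"roll":0.34,"hand":0},{"dx":-1.5,"dy":6,"dz":12,"roll":0.46,"hand":0}]'
python3 -m pendant '[{"dx":0,"dy":0,"dz":0,"roll":1,"hand":0},{"dx":0,"dy":0,"dz":0,"roll":1,"hand":0},{"dx":0,"dy":0,"dz":0,"roll":1,"hand":0},{"dx":0,"dy":0,"dz":0,"roll":1,"hand":0},{"dx":0,"dy":0,"dz":0,"roll":1,"hand":0},{"dx":0,"dy":0,"dz":0,"roll":1,"hand":0},{"dx":0,"dy":0,"dz":0,"roll":1,"hand":0},{"dx":0,"dy":0,"dz":0,"roll":1,"hand":0}]'
python3 -m pendant '[{"dx":0,"dy":0,"dz":0,"roll":1,"hand":0},{"dx":0,"dy":0,"dz":0,"roll":1,"hand":0},{"dx":0,"dy":0,"dz":0,"roll":1,"hand":0},{"dx":0,"dy":0,"dz":0,"roll":1,"hand":0},{"dx":0,"dy":0,"dz":0,"roll":1,"hand":0},{"dx":0,"dy":0,"dz":0,"roll":1,"hand":0},{"dx":0,"dy":0,"dz":0,"roll":1,"hand":0},{"dx":0,"dy":0,"dz":0,"roll":1,"hand":0}]'
python3 w.py w4
```

```text
t: 6.47
ee_pos: [0.5068, -0.0722, 0.1753]
ee_rot: [-0.039, 0.999, 0.001, -0.0]
wrist_force: [-1.1, 0.0, -0.1]
opening: 0.565
finger_force: 0.0
t: 7.13
ee_pos: [0.5079, -0.0751, 0.1742]
ee_rot: [-0.512, 0.859, 0.0, -0.0]
wrist_force: [-0.1, -0.3, -0.6]
opening: 1.002
finger_force: 0.0
t: 7.8
ee_pos: [0.5078, -0.0751, 0.1742]
ee_rot: [0.861, -0.508, -0.0, 0.0]
wrist_force: [-0.5, 0.1, 0.5]
opening: 0.996
finger_force: 0.0
7.8 [-0.2727  0.1399 -0.3776  1.0539 -0.     -2.3481] [ 0.5078 -0.0751  0.1742] [-0.5495  0.0528  0.496 ]
tray 0.89 202 350 [0.4944 0.1234 0.0014]
hub_nut 0.93 278 197 [ 0.5156 -0.0868  0.079 ]
red_dot 0.67 300 124 [ 0.5225 -0.1356  0.0326]
2655 0.07793749368571141 ((0.5076706409454346, -0.07570821791887283), 0.02106841467320919)
21985 plane [-0.0029  0.0052  0.0312] ((0.5076380968093872, -0.07557088881731033), 0.08000260591506958)
```

View pics/w4.png

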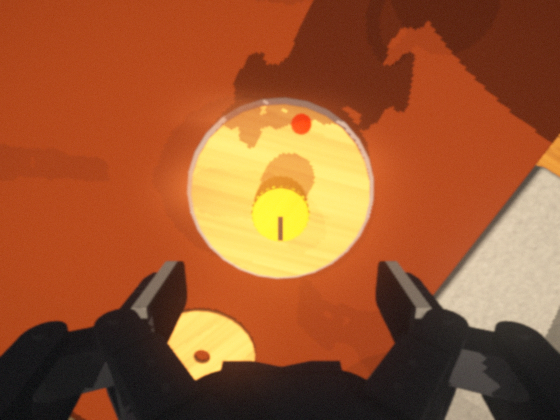

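The plate is now level (fitted slope under 0.006). The nut, at (280, 215) with its line toward (280, 228), is centred between the fingers. I'll descend and grip.

```bash
python3 -m pendant '[{"dx":0,"dy":-0.05,"dz":-4,"roll":0,"hand":0},{"dx":0,"dy":-0.05,"dz":-8,"roll":0,"hand":0},{"dx":0,"dy":-0.05,"dz":-10.4,"roll":0,"hand":0},{"dx":0,"dy":-0.05,"dz":-10.4,"roll":0,"hand":0},{"dx":0,"dy":-0.05,"dz":-10.4,"roll":0,"hand":0.3},{"dx":0,"dy":-0.05,"dz":-10.4,"roll":0,"hand":0.45},{"dx":0,"dy":-0.05,"dz":-10.4,"roll":0,"hand":0.5},{"dx":0,"dy":-0.05,"dz":-10.4,"roll":0,"hand":0.6}]'
python3 -m pendant '[{"dx":0,"dy":0,"dz":0,"roll":0,"hand":1},{"dx":0,"dy":0,"dz":0,"roll":0,"hand":1},{"dx":0,"dy":0,"dz":0,"roll":0,"hand":1},{"dx":0,"dy":0,"dz":0,"roll":0,"hand":1}]'
python3 -c "
from h import *
s=readout.observe();print(s['q'],s['torque'])"
```

```text
t: 8.67
ee_pos: [0.5095, -0.0765, 0.0731]
ee_rot: [0.86, -0.511, 0.002, 0.0]
wrist_force: [-11.7, -6.6, 22.2]
opening: 0.459
finger_force: 41.9
t: 9.0
ee_pos: [0.5094, -0.0766, 0.0735]
ee_rot: [0.86, -0.511, 0.002, 0.0]
wrist_force: [-3.4, -1.4, 7.1]
opening: 0.448
finger_force: 59.3
[-2.73946331e-01  2.52681000e-01 -4.83897223e-01  8.30620773e-01
 -1.71323507e-03 -2.34255690e+00] [-0.25037093  0.61782462 -0.00722752]
```

```bash
python3 -m pendant '[{"dx":0.1,"dy":-0.1,"dz":0,"roll":-0.11,"hand":1},{"dx":0.1,"dy":-0.1,"dz":0,"roll":-0.22,"hand":1},{"dx":0.1,"dy":-0.1,"dz":0,"roll":-0.33,"hand":1},{"dx":0.1,"dy":-0.1,"dz":0,"roll":-0.44,"hand":1},{"dx":0.1,"dy":-0.1,"dz":0,"roll":-0.55,"hand":1},{"dx":0.1,"dy":-0.1,"dz":0,"roll":-0.66,"hand":1},{"dx":0.1,"dy":-0.1,"dz":0,"roll":-0.77,"hand":1},{"dx":0.1,"dy":-0.1,"dz":0,"roll":-0.88,"hand":1}]'
cat > s.py <<'E'
from h import *
from scipy.spatial.transform import Rotation as Ro
np.set_printoptions(precision=3,suppress=True)
s=readout.observe(); M=Ro.from_quat(s["ee_rot"]).as_matrix()
print(s["q"],s["torque"],"ang",np.arctan2(M[1,1],M[0,1]).round(4))
E
python3 s.py
```

```text
t: 9.67
ee_pos: [0.5085, -0.0768, 0.0722]
ee_rot: [-0.558, 0.83, -0.0, -0.001]
wrist_force: [-3.9, 0.3, 1.9]
opening: 0.447
finger_force: 59.8
[-0.275  0.255 -0.484  0.832 -0.001 -1.459] [-0.111  0.71   0.111] ang 2.7544
```

```bash
python3 -m pendant '[{"dx":0,"dy":0,"dz":0,"roll":-0.11,"hand":1},{"dx":0,"dy":0,"dz":0,"roll":-0.22,"hand":1},{"dx":0,"dy":0,"dz":0,"roll":-0.33,"hand":1},{"dx":0,"dy":0,"dz":0,"roll":-0.44,"hand":1},{"dx":0,"dy":0,"dz":-0.02,"roll":-0.55,"hand":1},{"dx":0,"dy":0,"dz":-0.04,"roll":-0.66,"hand":1},{"dx":0,"dy":0,"dz":-0.06,"roll":-0.77,"hand":1},{"dx":0,"dy":0,"dz":-0.08,"roll":-0.88,"hand":1}]'
python3 s.py
python3 -m pendant '[{"dx":0,"dy":0,"dz":-0.02,"roll":-0.11,"hand":1},{"dx":0,"dy":0,"dz":-0.04,"roll":-0.22,"hand":1},{"dx":0,"dy":0,"dz":-0.06,"roll":-0.33,"hand":1},{"dx":0,"dy":0,"dz":-0.08,"roll":-0.44,"hand":1},{"dx":0,"dy":0,"dz":-0.1,"roll":-0.55,"hand":1},{"dx":0,"dy":0,"dz":-0.12,"roll":-0.66,"hand":1},{"dx":0,"dy":0,"dz":-0.14,"roll":-0.77,"hand":1},{"dx":0,"dy":0,"dz":-0.15,"roll":-0.88,"hand":1}]'
python3 s.py
```

```text
t: 10.33
ee_pos: [0.5078, -0.0762, 0.0709]
ee_rot: [-0.151, 0.988, 0.0, -0.001]
wrist_force: [-3.4, 1.9, 2.3]
opening: 0.451
finger_force: 60.2
[-0.275  0.257 -0.485  0.831  0.    -0.579] [0.258 0.782 0.043] ang 1.8746
t: 11.0
ee_pos: [0.5079, -0.0753, 0.0695]
ee_rot: [0.284, 0.959, 0.001, -0.001]
wrist_force: [-3.4, 4.2, 2.3]
opening: 0.455
finger_force: 60.2
[-0.274  0.259 -0.487  0.828  0.002  0.301] [0.74  0.757 0.086] ang 0.9951
```

```bash
python3 -m pendant '[{"dx":0,"dy":0,"dz":-0.02,"roll":-0.1,"hand":1},{"dx":0,"dy":0,"dz":-0.03,"roll":-0.2,"hand":1},{"dx":0,"dy":0,"dz":-0.05,"roll":-0.3,"hand":1},{"dx":0,"dy":0,"dz":-0.05,"roll":-0.3,"hand":1}]'; python3 s.py
python3 -m pendant '[{"dx":0,"dy":0,"dz":-0.02,"roll":-0.1,"hand":1},{"dx":0,"dy":0,"dz":-0.03,"roll":-0.2,"hand":1},{"dx":0,"dy":0,"dz":-0.03,"roll":-0.2,"hand":1}]'; python3 s.py
```

```text
t: 11.33
ee_pos: [0.5081, -0.0751, 0.069]
ee_rot: [0.423, 0.906, 0.001, -0.001]
wrist_force: [-2.7, 4.0, 1.9]
opening: 0.447
finger_force: 60.2
[-0.274  0.259 -0.487  0.826  0.003  0.6  ] [ 0.867  0.736 -0.076] ang 0.697
t: 11.58
ee_pos: [0.5082, -0.0749, 0.0686]
ee_rot: [0.511, 0.859, 0.001, -0.001]
wrist_force: [-2.6, 4.9, 1.8]
opening: 0.449
finger_force: 60.2
[-0.274  0.26  -0.487  0.826  0.003  0.8  ] [ 0.963  0.669 -0.107] ang 0.4971
```

```bash
python3 -m pendant '[{"dx":0,"dy":0,"dz":-0.02,"roll":-0.07,"hand":1},{"dx":0,"dy":0,"dz":-0.02,"roll":-0.15,"hand":1},{"dx":0,"dy":0,"dz":-0.02,"roll":-0.15,"hand":1}]'; python3 s.py
```

```text
t: 11.83
ee_pos: [0.5084, -0.0749, 0.0684]
ee_rot: [0.574, 0.819, 0.002, -0.001]
wrist_force: [-2.1, 5.8, 1.3]
opening: 0.452
finger_force: 60.1
[-0.274  0.26  -0.487  0.825  0.004  0.949] [ 1.04   0.529 -0.061] ang 0.3478
```

```bash
python3 -m pendant '[{"dx":-0.05,"dy":0.1,"dz":-0.02,"roll":-0.07,"hand":1},{"dx":-0.05,"dy":0.1,"dz":-0.02,"roll":-0.15,"hand":1},{"dx":-0.05,"dy":0.1,"dz":-0.02,"roll":-0.15,"hand":1}]'; python3 s.py
```

```text
t: 12.08
ee_pos: [0.5085, -0.0747, 0.0682]
ee_rot: [0.633, 0.774, 0.001, -0.0]
wrist_force: [-2.2, 3.4, 1.7]
opening: 0.45
finger_force: 60.4
[-0.273  0.26  -0.488  0.823  0.002  1.097] [0.638 0.348 0.56 ] ang 0.201
```

```bash
python3 -m pendant '[{"dx":0,"dy":0.1,"dz":-0.02,"roll":-0.07,"hand":1},{"dx":0,"dy":0.1,"dz":-0.02,"roll":-0.15,"hand":1},{"dx":0,"dy":0.1,"dz":-0.02,"roll":-0.15,"hand":1}]'; python3 s.py
```

```text
t: 12.33
ee_pos: [0.5087, -0.0739, 0.0681]
ee_rot: [0.688, 0.726, 0.001, -0.0]
wrist_force: [-1.9, 3.7, 3.9]
opening: 0.447
finger_force: 60.7
[-0.271  0.26  -0.489  0.822  0.001  1.246] [0.773 0.53  1.254] ang 0.0545
```

Torque is climbing (0.56, then 1.25 N m), so the stop is reached. I'll take a look and then unwind the elastic part.

```bash
python3 w.py w5; python3 -m pendant '[{"dx":0,"dy":0,"dz":0,"roll":0.05,"hand":1},{"dx":0,"dy":0,"dz":0,"roll":0.1,"hand":1},{"dx":0,"dy":0,"dz":0,"roll":0.1,"hand":1}]'; python3 s.py
```

```text
12.3333 [-0.2708  0.2599 -0.4886  0.8221  0.0015  1.2456] [ 0.5087 -0.0739  0.0681] [-1.9014  3.702   3.9292]
hub_nut 0.55 280 257 [ 0.5055 -0.0558  0.0726]
red_dot 0.94 300 356 [ 0.5217 -0.1369  0.0332]
10236 0.07263281241705075 ((0.5086021423339844, -0.06722582876682281), 0.0392739363014698)
40903 plane [ 0.0009 -0.0147  0.0316] ((0.5070784091949463, -0.07569023966789246), 0.07995900511741638)
t: 12.78
ee_pos: [0.5086, -0.074, 0.0682]
ee_rot: [0.651, 0.759, 0.001, -0.001]
wrist_force: [-4.0, 4.4, 5.4]
opening: 0.45
finger_force: 61.1
[-0.271  0.26  -0.488  0.823  0.002  1.148] [ 1.019  0.778 -0.   ] ang 0.152
```

View pics/w5.png

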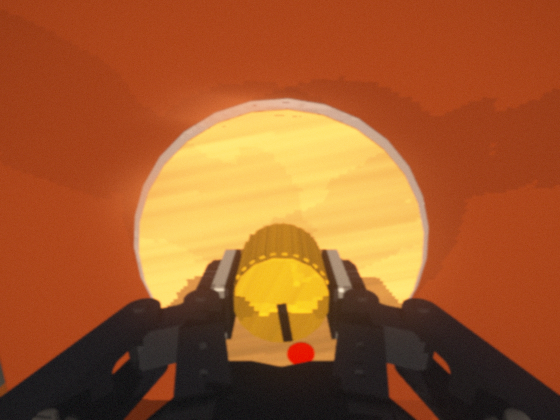

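The line is visible at the stop, from (282, 305) to (288, 341), so I can measure its world angle now and again after backing off.

```bash
cat > l.py <<'E'
from h import *
from scipy.spatial.transform import Rotation as Ro
import sys
s=readout.observe(); M=Ro.from_quat(s["ee_rot"]).as_matrix(); A=np.arctan2(M[1,1],M[0,1])
f=optics.grab_frame("wrist"); cv2.imwrite(f"pics/{sys.argv[1]}.png",f["pixels"][...,::-1])
g=f["pixels"].max(2); m=np.zeros_like(g); m[290:345,262:306]=(g[290:345,262:306]<110)
n,lab,st,_=cv2.connectedComponentsWithStats(m); i=1+np.argmax(st[1:,4]); v,u=np.nonzero(lab==i); print(st[i])
Z=float(sys.argv[2]); Q=np.array([at_z(f,a,b,Z)[:2] for a,b in zip(u,v)]); c=Q.mean(0)
d=np.linalg.svd(Q-c)[2][0]; d*=np.sign(d@(c-s["ee_pos"][:2])) 
w=np.arctan2(d[1],d[0]); print("tool",A,"line",w,"line-tool",(w-A+np.pi)%(2*np.pi)-np.pi,"len",np.ptp((Q-c)@d))
print(s["torque"],s["wrist_force"],s["ee_pos"])
E
python3 l.py w6 0.0718
python3 -m pendant '[{"dx":0,"dy":0,"dz":0.02,"roll":0.1,"hand":1},{"dx":0,"dy":0,"dz":0.03,"roll":0.2,"hand":1},{"dx":0,"dy":0,"dz":0.05,"roll":0.3,"hand":1},{"dx":0,"dy":0,"dz":0.06,"roll":0.4,"hand":1},{"dx":0,"dy":0,"dz":0.08,"roll":0.5,"hand":1},{"dx":0,"dy":0,"dz":0.1,"roll":0.6,"hand":1},{"dx":0,"dy":0,"dz":0.11,"roll":0.7,"hand":1},{"dx":0,"dy":0,"dz":0.13,"roll":0.8,"hand":1}]'
python3 l.py w7 0.0731
```

```text
[278 305  12  36 292]
tool 0.1519662161540858 line -1.2938161018625802 line-tool -1.445782318016666 len 0.01749137403509552
[ 1.01879579e+00  7.77554822e-01 -2.45116649e-04] [-3.97385958  4.4092725   5.35975352] [ 0.50859062 -0.0739609   0.06817425]
t: 13.5
ee_pos: [0.5074, -0.0746, 0.0694]
ee_rot: [0.303, 0.953, -0.0, -0.001]
wrist_force: [-5.9, 2.5, 8.9]
opening: 0.449
finger_force: 61.2
[277 304  13  37 293]
tool 0.9543367588539748 line -0.5006546514339498 line-tool -1.4549914102879247 len 0.01773486862498347
[ 0.5902256   1.28662963 -0.12058955] [-5.88536994  2.47378555  8.93749949] [ 0.5074306  -0.07462991  0.06937984]
```

```bash
python3 -m pendant '[{"dx":0,"dy":0,"dz":0.05,"roll":0.1,"hand":1},{"dx":0,"dy":0,"dz":0.1,"roll":0.2,"hand":1},{"dx":0,"dy":0,"dz":0.15,"roll":0.3,"hand":1},{"dx":0,"dy":0,"dz":0.2,"roll":0.4,"hand":1},{"dx":0,"dy":0,"dz":0.25,"roll":0.5,"hand":1},{"dx":0,"dy":0,"dz":0.28,"roll":0.6,"hand":1},{"dx":0,"dy":0,"dz":0.3,"roll":0.7,"hand":1},{"dx":0,"dy":0,"dz":0.32,"roll":0.78,"hand":1}]'
python3 -m pendant '[{"dx":0,"dy":0,"dz":0,"roll":0,"hand":1},{"dx":0,"dy":0,"dz":0,"roll":0,"hand":1}]'
python3 l.py w8 0.0743
python3 - <<'E'
import cv2,numpy as np
for k in("w5","w6","w7","w8"):
    g=cv2.imread(f"pics/{k}.png").max(2); m=np.zeros_like(g); m[290:345,262:306]=g[290:345,262:306]<110
    n,lab,st,_=cv2.connectedComponentsWithStats(m); i=1+np.argmax(st[1:,4]); v,u=np.nonzero(lab==i)
    print(k,st[i],np.polyfit(v,u,1)[0])
E
```

```text
t: 14.22
ee_pos: [0.507, -0.0758, 0.0709]
ee_rot: [-0.081, 0.997, -0.001, -0.002]
wrist_force: [-3.1, -1.9, -3.0]
opening: 0.452
finger_force: 60.4
t: 14.38
ee_pos: [0.5071, -0.0758, 0.0709]
ee_rot: [-0.078, 0.997, -0.001, -0.002]
wrist_force: [-4.6, -3.8, -3.2]
opening: 0.45
finger_force: 60.5
[277 304  12  36 265]
tool 1.7270617365807848 line 0.2836781513802291 line-tool -1.4433835852005557 len 0.01735785366924812
[-0.82603931  0.87058772  0.09073979] [-4.58715011 -3.79503413 -3.17362886] [ 0.50710141 -0.07580531  0.07091402]
w5 [278 305  14  36 294] 0.18202425114443374
w6 [278 305  12  36 292] 0.1391704773089603
w7 [277 304  13  37 293] 0.12896830122302627
w8 [277 304  12  36 265] 0.14249079929797756
```

Total back-off by the line is 1.577 rad. I'll check that the plate is still level, then hand in.

```bash
python3 w.py w9 | tail -1; python3 -c "
from h import *
f=optics.grab_frame('scene');P=cloud(f)
r=np.hypot(P[...,0]-.508,P[...,1]+.0757);m=(r<.07)&(r>.035)&(P[...,2]>.022)&(P[...,2]<.042);q=P[m]
print(len(q),np.linalg.lstsq(np.c_[q[:,:2]-[.508,-.0757],np.ones(len(q))],q[:,2],rcond=None)[0])
print(env.sign_off())"
```

```text
40610 plane [0.0138 0.0017 0.0316] ((0.5069765448570251, -0.07641463726758957), 0.08007652312517166)
1412 [-0.00172585 -0.00193978  0.03020037]
the job is handed in; nothing more can be done
None
```

The job is handed in: the plate lies level on its base, the nut was threaded down to its stop and backed off about 1.58 rad (a quarter turn, give or take roughly 0.06 rad), the gripper still holds it, and I did not touch the mug, remote or magnifier.

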